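Wind the spring rover, then hold it level for inspection

TASK

Wind up the little yellow-wheeled spring rover while it sits in its plywood cradle: turn its brass key clockwise, in several part turns, all the way to its stop. Then take the rover by its orange handle, lift it up at least 8 cm out of the cradle, and hold it there above the cradle, level and still; finish while still holding it in the air. Do not lift it before it is wound, never tip it, and leave everything else on the bench where it is.

Things in the scene. Friction and masses are not known exactly. Their poses are not given: they have to be found in the camera images.
- rover: Loose robot car, 180 mm long, 142 wide over 4 locked yellow wheels (60 across, reaching 18 below the origin), about 0.55 kg (varies). Origin: centre of the chassis underside (50 mm above the bench in the cradle; a few mm of play). Black chassis 78 wide, grey deck top 40 above the origin. x along its length, from the key towards handle and blue battery; y left; z up.
- handle: Orange handle fixed on the rover's deck, over its centre of mass. Origin: centre of the bar, 22 mm along the rover's +x and 70 mm above the rover's origin (120 mm above the bench in the cradle). Bar 64 mm long (x, along the rover), 14 mm wide (y), 14 mm high (z), on two end posts; 23 mm free between bar and deck. Pinch it across y from above.
- key_bow (a point): Centre of the flat brass wings of the key: 45 mm wide (point's x), 7 mm thick (y), 24 mm high (z, up). They stand on a thin upright stem, 60 mm along the rover's -x and 103 mm above its origin (153 mm above the bench in the cradle). The point turns with the key about z. Pinch across the thickness from above.
- key (a joint): Key angle (rad), growing clockwise seen from above. Starts at 0 to 0.9; the stop (fully wound) is 3.6, where the wings lie along the rover's length: so 2.7 to 3.6 rad to wind, by part turns; a ratchet (friction) keeps the key where it is let go. Takes 0.05 to 0.08 N m, growing; do not force it past the stop. Within 0.3 rad of the stop counts as wound.
- cradle: Plywood cradle fixed to the bench: base 224 x 120 x 8 mm, a central saddle and two end rests that carry the chassis 50 mm above the bench, with side lips reaching 10 mm and end stops 16 mm above that. Origin at the centre of its underside; x along the rover's length.
- spare_wheel: Bystander: yellow wheel lying flat beside the cradle, 60 mm across, 18 mm high; origin at the centre of its underside.
- battery: Bystander: black and green battery pack beside the cradle, 70 x 35 x 18 mm; origin at the centre of its underside.
- glue_gun: Bystander: grey glue gun lying on its side, about 150 x 95 x 28 mm; origin at bench height under the middle of its barrel.
- pliers: Bystander: pliers with orange grips, 130 mm long, lying; origin at the pivot, at bench height.
- screwdriver: Bystander: screwdriver lying at the back of the bench; origin on its underside.
- bottle: Bystander: clear plastic bottle with a black cap, standing, 66 mm across, 200 mm high; origin at the centre of its underside.
- board: Bystander: green circuit board on a grey carrier, 75 x 55 mm, 18 mm high; origin at the centre of its underside.

How it is judged (in metres and radians):
On the way, in this order (a step that is already met when the one before it is completed fails the run):
1. the key is wound to its stop while the rover sits in the cradle (value of joint key above 3.3 rad and z of rover in the frame of cradle below 0.056 m), for 0.2 s.
2. the rover is lifted by its handle clear of the cradle (z of rover in the frame of cradle above 0.11 m and contact force between the fingers and handle above 1 N), for 0.2 s.
At the end, for the whole second after the job is handed in: The key is within 0.3 rad of its stop, and the rover hangs from the fingers by its handle, at least 74 mm above its seat in the cradle and within 80 mm of it sideways, tilted less than 7 degrees, slower than 0.03 m/s and 0.15 rad/s, touching neither the cradle nor anything else (value of joint key above 3.3 rad and z of rover in the frame of cradle above 0.124 m and horizontal distance between rover and cradle below 0.08 m and angle between rover's own z axis and vertical below 0.12 rad and linear speed of rover below 0.03 m/s and angular speed of rover below 0.15 rad/s and contact force between the fingers and handle above 1 N and contact force between rover and cradle below 0.1 N and contact force between rover and spare_wheel below 0.1 N and contact force between rover and battery below 0.1 N and contact force between rover and glue_gun below 0.1 N and contact force between rover and pliers below 0.1 N and contact force between rover and screwdriver below 0.1 N and contact force between rover and bottle below 0.1 N and contact force between rover and board below 0.1 N); the arm keeps its last pose, push and grip.
It fails at once if the rover is lifted before its key is wound (z of rover in the frame of cradle above 0.07 m and value of joint key below 3.2 rad).
It fails at once if the rover is tipped by more than 20 degrees (angle between rover's own z axis and vertical above 0.35 rad).
It fails at once if something else on the bench is moved by more than 20 mm or the bottle is tipped (distance of any of spare_wheel, battery, glue_gun, pliers, screwdriver, bottle, board from where it was at the start of the episode above 0.02 m or angle between bottle's own z axis and vertical above 0.3 rad).
It also fails if it takes over 67 s, if anything falls off the work surface, if the arm or the gripper's body presses on something with over 40 N, if the wrist force passes 120 N, or if a joint passes its speed limit or range.

ROBOT

A 6-joint arm with a two-finger parallel gripper is mounted at the origin on the work surface. World frame = base frame: x ahead of the robot, y to its left, z up, the work surface at z = 0. Lengths are in mm, angles in degrees, forces in N, time in s.
With the tool pointing down it reaches from about 350 to 850 mm from the base axis. Payload 8.1 kg.
Tool frame: the origin (TCP) lies midway between the tips of the shut fingers; the grasp point (between the pads) lies 19 mm behind it; z points along the fingers, y is the line along which they close (so a half turn about z gives the same grasp; the last joint's range is limited). The gripper opens to 85 mm and grips with 20 to 120 N. Pads are 22 mm wide; open, the fingers measure 114 mm over their backs; the gripper's body (76 mm by 85 mm) begins 54 mm behind the grasp point. The pads swing forward as they close: fully open they stand 13 mm farther back than shut.
Start: joints at [71.883, 7.471, 85.268, -0, 87.261, -4.893], TCP at [137.231, 584.1, 211.092] pointing down, gripper open.
Joint ranges: [-169.43, 169.43], [-51.17, 129.36], [1.28, 143.12], [-76.62, 256.62], [0, 156.53], [-152.29, 152.29]. Speed limits (degrees/s): [136.94, 136.94, 159.86, 180, 180, 180].

INTERFACE

Orientations are given as [roll, pitch, yaw] about the fixed x, y, z axes, in that order (R = Rz(yaw) Ry(pitch) Rx(roll)).
In Python, from bench import sense, snapshot, camera_params, hand_in, masks_of, pinpoint gives the robot as it stands.
- The arm moves only by the tool step_arm, never from a script. Its argument "targets" is a list of rows, each an object with "angular": the turn, a rotation vector about the tool's x, y, z scaled (see below), a list of three; "dp": the shift along the tool's x, y, z scaled (see below), a list of three; "fingers": the closure, from 0 (fully open) to 1 (shut). A call has exactly 8 rows; each row is the pose to reach, as a shift and turn from the pose commanded when the call began, along the tool's axes at that moment, turning the shorter way round; what a row does not reach only later rows make up. The controller multiplies each number of a shift by 0.2 m and each number of a turn by 180 degrees. A row lasts 1/8 s, in which the tool goes at most 62.5 mm and 10.7 degrees, less where a joint would pass 70% of its speed; a pose out of reach is approached as far as the arm can. A call with a number of a shift or a turn outside -1 to 1 is refused whole. A call with a gripper value outside its range is refused whole. The fingers move at their own pace and stop on an object; "newtons" is the grip in N (left out, the last holds). Time passes only in rows, so rows that repeat a pose let the fingers close, or fill a call up. It gives the time, the measured TCP pose, the force, the opening and the grip force at its end, in the units of the state.
- sense(): the state, without advancing time (a new reading comes with each control period).
- snapshot(name): name is "scene" or "top" or "wrist"; returns the picture (400x640x3 uint8, blue, green, red); there is no depth.
- camera_params(name): a dict with "vfov" (degrees; the focal length in pixels is half the picture's height over the tangent of half this angle, whatever the lens; pixels are square), "cx", "cy" (the principal point, pixels), "D" ([k1, k2, p1, p2, k3] as OpenCV has them; the pictures are not rectified), "R" (3x3) and "t" (3): a world point X has camera coordinates R X + t. Camera axes: x right, y down, z forward; pixel columns grow to the right and rows downward; lengths in mm; the calibration is good to about 2 mm. A picture is of the moment at which its call begins: read the wrist's pose just before it. camera_params takes no time and is no camera call; for the wrist camera it gives the pose at the moment of the call.
- hand_in(): hands the job in; it is judged then, once.
Trained networks look in the newest picture that a camera, given by its name, has taken for a name from the list of things; names that differ only in an ending like _2 or _b are one class to them, and where a whole thing is asked for, a point or a joint stands for the part that bears it (a point fixed in the world has none). Each returns a list of dicts, best first, with "conf" (0 to 1); they miss things now and then, are a little off and sometimes report something else, mostly with a low value. They report only what shows in the picture. A call takes as long as a camera call.
- masks_of(camera, label): "pixels" (400x640 bool, what is visible of it) and "at" ([column, row] in pixels, amid what is visible of it).
- pinpoint(camera, label): "at" ([column, row] in pixels: a listed point, or the origin of a listed thing).
The state is a dict: "time": time; "joint_pos": joint angles; "qd": joint speeds; "joint_efforts": joint torques, N m; "tool_pos": TCP position; "tcp_rot": TCP orientation; "ft_force": force on the tool from outside, world axes, zero at the start; "wrist_torque": the same for the moment, N m; "finger_gap": finger opening in mm; "grip_force": force on a finger pad.
Only numpy, scipy, OpenCV 4.12 (cv2) and the standard library are available. Lean on these libraries where they do the work, as an engineer would, in place of code of your own. Each camera call takes 0.05 s, during which the arm holds its last target. There are 200 camera calls.

## Working session

There is one attempt and no reset: what is moved stays moved. The work goes in short steps, Python scripts to look and compute and a tool call to move; the robot and the scene stay as the last step left them, time stands still between calls to the robot, and variables do not carry over. Pictures are saved under pics/ and viewed, at most 10 in all, crops included, and the job is handed in when it is done.

Besides the shell and the picture viewer there is one more tool, called after "Emit:" as name(argument=value, ...), one argument or row to a line, values as JSON. step_arm: Moves the arm, as the interface text tells. Its arguments: {"type":"object","properties":{"targets":{"type":"array","items":{"type":"object","properties":{"angular":{"type":"array","items":{"type":"number","minimum":-1,"maximum":1}},"dp":{"type":"array","items":{"type":"number","minimum":-1,"maximum":1}},"fingers":{"type":"number"}}}},"newtons":{"type":"number"}},"required":["targets"]}

```bash
mkdir -p pics; cat > h.py <<'E'
import numpy as np, cv2
from bench import *
def K(c):
    f=200/np.tan(np.radians(c['vfov']/2)); return np.array([[f,0,c['cx']],[0,f,c['cy']],[0,0,1]])
def ray(c,p):
    u=cv2.undistortPoints(np.array([[p]],float),K(c),np.array(c['D'],float))[0,0]
    R=np.array(c['R']);t=np.array(c['t']); return -R.T@t, R.T@np.array([u[0],u[1],1])
def atz(c,p,z):
    o,d=ray(c,p); return o+d*(z-o[2])/d[2]
def proj(c,X):
    return cv2.projectPoints(np.array(X,float).reshape(-1,3),cv2.Rodrigues(np.array(c['R'],float))[0],np.array(c['t'],float),K(c),np.array(c['D'],float))[0][:,0]
E
python3 - <<'E'
from h import *
print(sense())
ims=[]
for n in("scene","top","wrist"):
    im=snapshot(n); c=camera_params(n); cv2.imwrite(f'pics/{n}0.png',im)
    for l,z in(("rover",50),("handle",120),("key_bow",153),("cradle",0)):
        for r in pinpoint(n,l)[:2]:
            print(n,l,round(r['conf'],2),np.round(r['at']),np.round(atz(c,r['at'],z)))
E
```

```text
{'time': 0.0, 'joint_pos': array([ 7.18834863e+01,  7.51544456e+00,  8.53294111e+01,  1.05375018e-04,
        8.72621000e+01, -4.89238940e+00]), 'qd': array([-0.03698777,  0.01248556, -0.0559524 ,  0.0282468 ,  0.0107534 ,
        0.03453809]), 'joint_efforts': array([-5.37828855e-04, -5.69412482e+01, -5.00538468e+01, -5.27321899e-04,
        1.51724566e-02, -2.31961002e-05]), 'tool_pos': array([137.04261909, 583.5323298 , 210.0397034 ]), 'tcp_rot': array([-1.79893443e+02, -9.22652774e-03,  1.66775862e+02]), 'ft_force': array([-0.13743401, -0.08158066, -0.13249539]), 'wrist_torque': array([ 0.02231301, -0.03697919, -0.03109941]), 'grip_force': 0.0, 'finger_gap': 85.46068192127429}
scene rover 0.65 [322. 209.] [497. -51.  50.]
scene handle 0.74 [456. 254.] [498. 521. 120.]
scene handle 0.47 [320. 197.] [516. -41. 120.]
scene key_bow 0.61 [336. 189.] [472.   4. 153.]
scene cradle 0.81 [324. 226.] [528. -15.   0.]
top rover 0.79 [337. 225.] [510. -31.  50.]
top rover 0.38 [308. 188.] [630.  61.  50.]
top handle 0.5 [342. 219.] [528. -46. 120.]
top key_bow 0.4 [325. 240.] [466.   8. 153.]
top cradle 0.8 [338. 224.] [511. -36.   0.]
top cradle 0.57 [224. 174.] [688. 348.   0.]
```

View pics/top0.png

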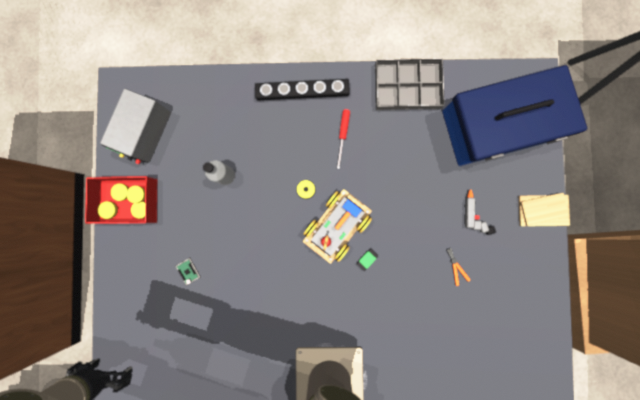

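View pics/scene0.png

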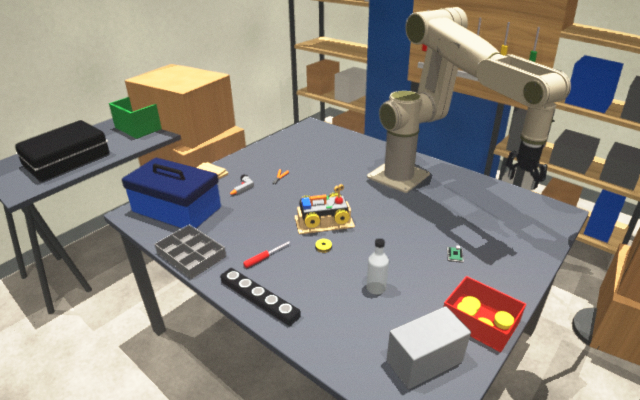

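The top view shows the rover at about (338,225) px, key end at (325,242), handle (345,218), wheel at (306,189), battery (368,260), nothing in the transit path; the scene view agrees. So I put the rover near (510,-33), yaw about -41°. I'll move over it and look with the wrist camera.

Emit:
step_arm(
  targets=[
    {"dp": [-0.1,-0.1,-0.12],"angular": [0,0,0],"fingers": 0},
    {"dp": [-0.2,-0.2,-0.25],"angular": [0,0,0],"fingers": 0},
    {"dp": [-0.3,-0.3,-0.37],"angular": [0,0,0],"fingers": 0},
    {"dp": [-0.4,-0.42,-0.5],"angular": [0,0,0],"fingers": 0},
    {"dp": [-0.5,-0.53,-0.6],"angular": [0,0,0],"fingers": 0},
    {"dp": [-0.6,-0.63,-0.6],"angular": [0,0,0],"fingers": 0},
    {"dp": [-0.7,-0.73,-0.6],"angular": [0,0,0],"fingers": 0},
    {"dp": [-0.78,-0.82,-0.6],"angular": [0,0,0],"fingers": 0},
  ],
)

```text
time: 1.75
tool_pos: [252.1, 387.9, 331.3]
tcp_rot: [180.0, 0.0, 166.8]
ft_force: [0.4, 0.4, 0.1]
finger_gap: 85.5
grip_force: 0.0
```

Emit:
step_arm(
  targets=[
    {"dp": [-0.1,-0.1,0],"angular": [0,0,0],"fingers": 0},
    {"dp": [-0.2,-0.2,0],"angular": [0,0,0],"fingers": 0},
    {"dp": [-0.3,-0.3,0],"angular": [0,0,0],"fingers": 0},
    {"dp": [-0.4,-0.42,0],"angular": [0,0,0],"fingers": 0},
    {"dp": [-0.5,-0.53,0],"angular": [0,0,0],"fingers": 0},
    {"dp": [-0.6,-0.63,0],"angular": [0,0,0],"fingers": 0},
    {"dp": [-0.7,-0.73,0],"angular": [0,0,0],"fingers": 0},
    {"dp": [-0.78,-0.82,0],"angular": [0,0,0],"fingers": 0},
  ],
)

```text
time: 2.75
tool_pos: [366.4, 192.5, 331.3]
tcp_rot: [180.0, 0.0, 166.8]
ft_force: [-0.1, -0.9, 0.3]
finger_gap: 85.3
grip_force: 0.0
```

Emit:
step_arm(
  targets=[
    {"dp": [-0.1,-0.1,0],"angular": [0,0,0],"fingers": 0},
    {"dp": [-0.2,-0.2,0],"angular": [0,0,0],"fingers": 0},
    {"dp": [-0.3,-0.3,0],"angular": [0,0,0],"fingers": 0},
    {"dp": [-0.4,-0.42,0],"angular": [0,0,0],"fingers": 0},
    {"dp": [-0.5,-0.53,0],"angular": [0,0,0],"fingers": 0},
    {"dp": [-0.6,-0.63,0],"angular": [0,0,0],"fingers": 0},
    {"dp": [-0.7,-0.73,0],"angular": [0,0,0],"fingers": 0},
    {"dp": [-0.78,-0.82,0],"angular": [0,0,0],"fingers": 0},
  ],
)

```text
time: 3.75
tool_pos: [480.7, -2.9, 331.2]
tcp_rot: [-180.0, 0.0, 166.8]
ft_force: [-0.2, 0.1, 0.3]
finger_gap: 85.5
grip_force: 0.0
```

```bash
cat > look.py <<'E'
from h import *
import sys
s=sense(); print(s['time'],np.round(s['tool_pos'],1),np.round(s['tcp_rot'],1),np.round(s['joint_pos'],1))
n='wrist'; c=camera_params(n); im=snapshot(n); cv2.imwrite(f'pics/{sys.argv[1]}.png',im)
print('cam',np.round(-np.array(c['R']).T@np.array(c['t'])))
for l,z in(("rover",50),("handle",120),("key_bow",153),("cradle",0)):
    for r in pinpoint(n,l)[:2]:
        print(l,round(r['conf'],2),np.round(r['at'],1),np.round(atz(c,r['at'],z),1))
for l,z in(("handle",127),("key",165),("cradle",8)):
    for r in masks_of(n,l)[:1]:
        m=r['pixels'].astype(np.uint8); cs=cv2.findContours(m,0,2)[0]; k=max(cs,key=cv2.contourArea)
        b=cv2.boxPoints(cv2.minAreaRect(k)); P=np.array([atz(c,p,z)[:2] for p in b])
        e=[P[1]-P[0],P[2]-P[1]]; e.sort(key=lambda v:-np.hypot(*v))
        print(l,round(r['conf'],2),'ctr',np.round(P.mean(0),1),'size',[round(float(np.hypot(*v)),1) for v in e],'yaw',round(float(np.degrees(np.arctan2(e[0][1],e[0][0])))%180,1))
E
python3 look.py w1
```

```text
3.75 [480.7  -2.9 331.2] [-180.     0.   166.8] [ -6.5 -12.1  92.   -0.  100.2 -83.2]
cam [400.  16. 494.]
handle 0.9 [298.2 208.4] [525.5 -49.9 120. ]
key_bow 0.63 [327.1 161.1] [462.7   6.5 153. ]
handle 0.56 ctr [520.8 -44.1] size [68.7, 13.4] yaw 140.0
key 0.77 ctr [460.    6.2] size [41.8, 8.1] yaw 167.2
cradle 0.72 ctr [441.9  19.7] size [120.8, 56.2] yaw 51.3
```

View pics/w1.png

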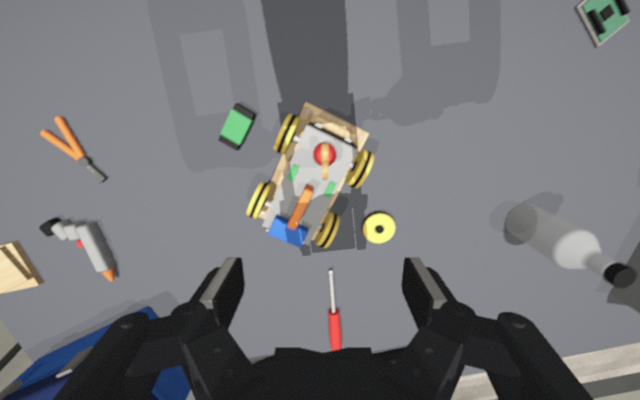

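The wrist view shows the red-topped key with wings running roughly vertically at (325,165), and the handle at (300,207). The numbers agree: key about (461.5,6.3), rover yaw about -40°, wings at about 167°, so key angle is near 0. I'll go down closer and check once more.

Emit:
step_arm(
  targets=[
    {"dp": [0.03,0.01,0.12],"angular": [0,0,0],"fingers": 0},
    {"dp": [0.06,0.015,0.25],"angular": [0,0,0],"fingers": 0},
    {"dp": [0.1,0.023,0.37],"angular": [0,0,0],"fingers": 0},
    {"dp": [0.1,0.023,0.5],"angular": [0,0,0],"fingers": 0},
    {"dp": [0.1,0.023,0.6],"angular": [0,0,0],"fingers": 0},
    {"dp": [0.1,0.023,0.6],"angular": [0,0,0],"fingers": 0},
    {"dp": [0.1,0.023,0.6],"angular": [0,0,0],"fingers": 0},
    {"dp": [0.1,0.023,0.6],"angular": [0,0,0],"fingers": 0},
  ],
)

```text
time: 5.15
tool_pos: [462.6, 7.1, 212.4]
tcp_rot: [180.0, 0.1, 166.8]
ft_force: [0.4, 0.6, 0.2]
finger_gap: 85.2
grip_force: 0.0
```

```bash
python3 look.py w2
```

```text
5.15 [462.6   7.1 212.4] [1.800e+02 1.000e-01 1.668e+02] [ -5.5 -14.5 106.2   0.   88.2 -82.3]
cam [382.  26. 376.]
rover 0.95 [300.5 220.5] [507.9 -32.7  50. ]
rover 0.29 [ 50.2 286.7] [ 525.3 -404.1   50. ]
handle 0.97 [285.9 265.3] [526.6 -48.  120. ]
handle 0.43 [387.4 266.2] [552.2  55.7 120. ]
key_bow 0.87 [320.2 210.9] [463.3   4.5 153. ]
cradle 0.59 [322.4 211. ] [520.1  -7.3   0. ]
handle 0.83 ctr [518.1 -42.1] size [76.9, 15.7] yaw 141.1
key 0.62 ctr [457.1   5.9] size [42.8, 6.2] yaw 166.8
cradle 0.89 ctr [445.   17.9] size [117.8, 61.4] yaw 51.9
```

View pics/w2.png

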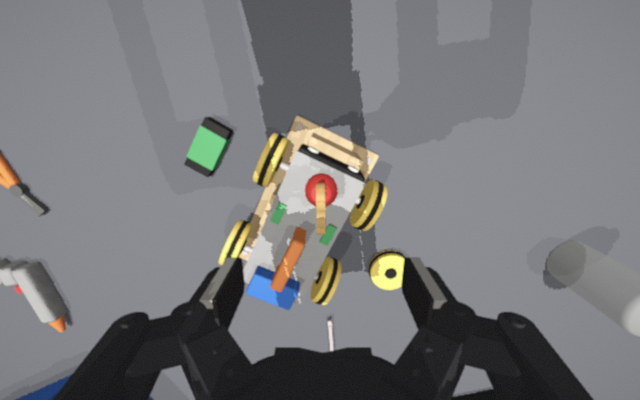

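The closer view confirms it: wings along tool x at (321,208) px, key at about (462.3,5.3). I'll descend and grip.

Emit:
step_arm(
  newtons=30,
  targets=[
    {"dp": [0,-0.009,0.1],"angular": [0,0,0],"fingers": 0},
    {"dp": [0,-0.009,0.2],"angular": [0,0,0],"fingers": 0},
    {"dp": [0,-0.009,0.3],"angular": [0,0,0],"fingers": 0},
    {"dp": [0,-0.009,0.375],"angular": [0,0,0],"fingers": 0},
    {"dp": [0,-0.009,0.375],"angular": [0,0,0],"fingers": 0},
    {"dp": [0,-0.009,0.375],"angular": [0,0,0],"fingers": 0.5},
    {"dp": [0,-0.009,0.375],"angular": [0,0,0],"fingers": 1},
    {"dp": [0,-0.009,0.375],"angular": [0,0,0],"fingers": 1},
  ],
)

```text
time: 6.55
tool_pos: [461.9, 5.4, 136.7]
tcp_rot: [180.0, 0.1, 166.8]
ft_force: [-0.6, 0.2, -0.1]
finger_gap: 32.3
grip_force: 0.0
```

Emit:
step_arm(
  targets=[
    {"dp": [0,0,0],"angular": [0,0,0],"fingers": 1},
    {"dp": [0,0,0],"angular": [0,0,0],"fingers": 1},
    {"dp": [0,0,0],"angular": [0,0,0],"fingers": 1},
    {"dp": [0,0,0],"angular": [0,0,0],"fingers": 1},
    {"dp": [0,0,0],"angular": [0,0,0],"fingers": 1},
    {"dp": [0,0,0],"angular": [0,0,0],"fingers": 1},
    {"dp": [0,0,0],"angular": [0,0,0],"fingers": 1},
    {"dp": [0,0,0],"angular": [0,0,0],"fingers": 1},
  ],
)

```text
time: 7.55
tool_pos: [461.6, 5.4, 136.4]
tcp_rot: [180.0, 0.0, 166.8]
ft_force: [-1.9, -0.5, 5.4]
finger_gap: 6.1
grip_force: 31.9
```

Emit:
step_arm(
  targets=[
    {"dp": [0,0,0],"angular": [0,0,0.05],"fingers": 1},
    {"dp": [0,0,0],"angular": [0,0,0.1],"fingers": 1},
    {"dp": [0,0,0],"angular": [0,0,0.15],"fingers": 1},
    {"dp": [0,0,0],"angular": [0,0,0.2],"fingers": 1},
    {"dp": [0,0,0],"angular": [0,0,0.25],"fingers": 1},
    {"dp": [0,0,0],"angular": [0,0,0.3],"fingers": 1},
    {"dp": [0,0,0],"angular": [0,0,0.35],"fingers": 1},
    {"dp": [0,0,0],"angular": [0,0,0.38],"fingers": 1},
  ],
)

```text
time: 8.55
tool_pos: [461.1, 5.0, 136.4]
tcp_rot: [-180.0, 0.0, 98.1]
ft_force: [-5.0, -1.8, 7.7]
finger_gap: 6.2
grip_force: 32.2
```

```bash
python3 -c "
from h import *
s=sense();print({k:np.round(s[k],2) for k in('time','tool_pos','tcp_rot','joint_pos','ft_force','wrist_torque','finger_gap','grip_force')})"
```

```text
{'time': np.float64(8.55), 'tool_pos': array([461.13,   5.02, 136.4 ]), 'tcp_rot': array([-1.7995e+02,  3.0000e-02,  9.8140e+01]), 'joint_pos': array([-5.7200e+00, -1.1780e+01,  1.1191e+02, -4.0000e-02,  7.9900e+01,
       -1.3850e+01]), 'ft_force': array([-4.99, -1.82,  7.73]), 'wrist_torque': array([-0.28,  0.85,  0.1 ]), 'finger_gap': np.float64(6.18), 'grip_force': np.float64(32.21)}
```

Emit:
step_arm(
  targets=[
    {"dp": [0,0,0],"angular": [0,0,0],"fingers": 0.4},
    {"dp": [0,-0.005,0],"angular": [0,0,0],"fingers": 0.4},
    {"dp": [0,-0.005,0],"angular": [0,0,0],"fingers": 0.4},
    {"dp": [0,-0.005,0],"angular": [0,0,0],"fingers": 0.4},
    {"dp": [0,-0.005,0],"angular": [0,0,0],"fingers": 1},
    {"dp": [0,-0.005,0],"angular": [0,0,0],"fingers": 1},
    {"dp": [0,-0.005,0],"angular": [0,0,0],"fingers": 1},
    {"dp": [0,-0.005,0],"angular": [0,0,0],"fingers": 1},
  ],
)

```text
time: 9.55
tool_pos: [460.7, 5.3, 136.2]
tcp_rot: [180.0, 0.0, 98.4]
ft_force: [1.0, 0.6, -0.2]
finger_gap: 5.7
grip_force: 32.9
```

Emit:
step_arm(
  targets=[
    {"dp": [0,0,0],"angular": [0,0,0],"fingers": 1},
    {"dp": [0,0,0],"angular": [0,0,0.05],"fingers": 1},
    {"dp": [0,0,0],"angular": [0,0,0.1],"fingers": 1},
    {"dp": [0,0,0],"angular": [0,0,0.15],"fingers": 1},
    {"dp": [0,0,0],"angular": [0,0,0.2],"fingers": 1},
    {"dp": [0,0,0],"angular": [0,0,0.25],"fingers": 1},
    {"dp": [0,0,0],"angular": [0,0,0.3],"fingers": 1},
    {"dp": [0,0,0],"angular": [0,0,0.35],"fingers": 1},
  ],
)

```text
time: 10.55
tool_pos: [459.9, 5.6, 136.2]
tcp_rot: [-179.9, 0.0, 35.1]
ft_force: [-3.9, 2.1, 2.5]
finger_gap: 5.8
grip_force: 33.3
```

```bash
python3 -c "
from h import *
s=sense();print({k:np.round(s[k],2) for k in('time','tool_pos','tcp_rot','joint_pos','ft_force','wrist_torque','finger_gap','grip_force')})"
```

```text
{'time': np.float64(10.55), 'tool_pos': array([459.92,   5.59, 136.16]), 'tcp_rot': array([-1.7993e+02,  4.0000e-02,  3.5090e+01]), 'joint_pos': array([-5.7200e+00, -1.1940e+01,  1.1208e+02,  3.0000e-02,  7.9930e+01,
        4.9190e+01]), 'ft_force': array([-3.86,  2.09,  2.5 ]), 'wrist_torque': array([0.35, 0.46, 0.06]), 'finger_gap': np.float64(5.8), 'grip_force': np.float64(33.31)}
```

Emit:
step_arm(
  targets=[
    {"dp": [0,0,0],"angular": [0,0,0],"fingers": 0.4},
    {"dp": [-0.002,-0.006,0],"angular": [0,0,0],"fingers": 0.4},
    {"dp": [-0.002,-0.006,0],"angular": [0,0,0],"fingers": 0.4},
    {"dp": [-0.002,-0.006,0],"angular": [0,0,0],"fingers": 0.4},
    {"dp": [-0.002,-0.006,0],"angular": [0,0,0],"fingers": 1},
    {"dp": [-0.002,-0.006,0],"angular": [0,0,0],"fingers": 1},
    {"dp": [-0.002,-0.006,0],"angular": [0,0,0],"fingers": 1},
    {"dp": [-0.002,-0.006,0],"angular": [0,0,0],"fingers": 1},
  ],
)

```text
time: 11.55
tool_pos: [459.5, 5.9, 136.2]
tcp_rot: [180.0, 0.0, 35.4]
ft_force: [0.5, -1.2, 1.1]
finger_gap: 6.0
grip_force: 33.0
```

Emit:
step_arm(
  targets=[
    {"dp": [0,0,0],"angular": [0,0,0],"fingers": 1},
    {"dp": [0,0,0],"angular": [0,0,0.055],"fingers": 1},
    {"dp": [0,0,0],"angular": [0,0,0.11],"fingers": 1},
    {"dp": [0,0,0],"angular": [0,0,0.165],"fingers": 1},
    {"dp": [0,0,0],"angular": [0,0,0.22],"fingers": 1},
    {"dp": [0,0,0],"angular": [0,0,0.275],"fingers": 1},
    {"dp": [0,0,0],"angular": [0,0,0.33],"fingers": 1},
    {"dp": [0,0,0],"angular": [0,0,0.38],"fingers": 1},
  ],
)

```text
time: 12.55
tool_pos: [459.5, 6.8, 136.2]
tcp_rot: [-179.9, 0.0, -33.3]
ft_force: [-0.4, 3.2, 2.4]
finger_gap: 6.0
grip_force: 33.1
```

```bash
python3 -c "
from h import *
s=sense();print({k:np.round(s[k],2) for k in('time','tool_pos','tcp_rot','joint_pos','ft_force','wrist_torque','finger_gap','grip_force')})"
```

```text
{'time': np.float64(12.55), 'tool_pos': array([459.47,   6.85, 136.24]), 'tcp_rot': array([-1.7992e+02,  4.0000e-02, -3.3310e+01]), 'joint_pos': array([-5.6200e+00, -1.2110e+01,  1.1221e+02,  9.0000e-02,  7.9890e+01,
        1.1768e+02]), 'ft_force': array([-0.43,  3.23,  2.39]), 'wrist_torque': array([0.68, 0.07, 0.11]), 'finger_gap': np.float64(6.04), 'grip_force': np.float64(33.15)}
```

Now a small final nudge towards the stop (commanded yaw about -38°), then I'll read the torque.

Emit:
step_arm(
  targets=[
    {"dp": [0,0,0],"angular": [0,0,0.004],"fingers": 1},
    {"dp": [0,0,0],"angular": [0,0,0.008],"fingers": 1},
    {"dp": [0,0,0],"angular": [0,0,0.012],"fingers": 1},
    {"dp": [0,0,0],"angular": [0,0,0.016],"fingers": 1},
    {"dp": [0,0,0],"angular": [0,0,0.02],"fingers": 1},
    {"dp": [0,0,0],"angular": [0,0,0.02],"fingers": 1},
    {"dp": [0,0,0],"angular": [0,0,0.02],"fingers": 1},
    {"dp": [0,0,0],"angular": [0,0,0.02],"fingers": 1},
  ],
)

```text
time: 13.55
tool_pos: [459.4, 6.5, 136.2]
tcp_rot: [-180.0, 0.0, -36.5]
ft_force: [-1.7, 5.5, 3.4]
finger_gap: 5.8
grip_force: 33.3
```

```bash
python3 -c "
from h import *
s=sense();print({k:np.round(s[k],2) for k in('time','tool_pos','tcp_rot','joint_pos','ft_force','wrist_torque','finger_gap','grip_force')})"
```

```text
{'time': np.float64(13.55), 'tool_pos': array([459.35,   6.5 , 136.22]), 'tcp_rot': array([-1.7996e+02,  4.0000e-02, -3.6450e+01]), 'joint_pos': array([-5.6300e+00, -1.2110e+01,  1.1221e+02,  5.0000e-02,  7.9900e+01,
        1.2082e+02]), 'ft_force': array([-1.65,  5.5 ,  3.41]), 'wrist_torque': array([ 0.85,  0.26, -0.  ]), 'finger_gap': np.float64(5.84), 'grip_force': np.float64(33.31)}
```

Emit:
step_arm(
  targets=[
    {"dp": [0,0,0],"angular": [0,0,0.02],"fingers": 0},
    {"dp": [0,0,0],"angular": [0,0,0],"fingers": 0},
    {"dp": [0,0,0],"angular": [0,0,0],"fingers": 0},
    {"dp": [0,0,0],"angular": [0,0,0],"fingers": 0},
    {"dp": [0,0,-0.1],"angular": [0,0,0],"fingers": 0},
    {"dp": [0,0,-0.2],"angular": [0,0,0],"fingers": 0},
    {"dp": [0,0,-0.35],"angular": [0,0,0],"fingers": 0},
    {"dp": [0,0,-0.35],"angular": [0,0,0],"fingers": 0},
  ],
)

```text
time: 14.55
tool_pos: [461.1, 5.7, 208.8]
tcp_rot: [-179.9, -0.2, -36.6]
ft_force: [-0.5, -0.3, -0.7]
finger_gap: 85.5
grip_force: 0.0
```

```bash
python3 look.py w3
```

```text
14.55 [461.1   5.7 208.8] [-179.9   -0.2  -36.6] [ -5.7 -14.8 106.8  -0.   87.7 121. ]
cam [528. -44. 373.]
rover 0.56 [323.6 130.2] [509.4 -31.1  50. ]
handle 0.76 [321.8 110.3] [527.8 -42.6 120. ]
key_bow 0.78 [321.9 211.6] [462.9   5.5 153. ]
cradle 0.44 [433.6 152.4] [ 396.1 -129.7    0. ]
handle 0.91 ctr [525.1 -45.8] size [62.5, 13.5] yaw 140.3
key 0.9 ctr [463.9   3.2] size [43.4, 6.9] yaw 143.7
cradle 0.95 ctr [580.2 -90.9] size [117.5, 47.6] yaw 50.6
```

View pics/w3.png

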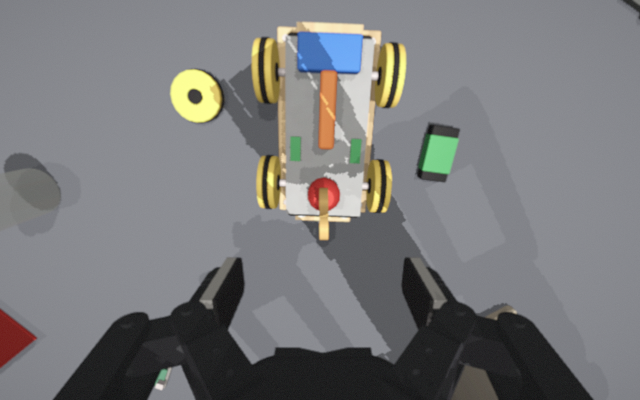

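The wings now lie in line with the rover, at (323,212) px: wings yaw -36.3° against rover yaw -39.7°, so the key is about 0.06 rad from its stop and counts as wound. The handle is at (327,110) px, which is about (525.5,-46). I'll move over it and descend.

Emit:
step_arm(
  targets=[
    {"dp": [0.1,0.004,0],"angular": [0,0,0.017],"fingers": 0},
    {"dp": [0.2,0.008,0],"angular": [0,0,0.017],"fingers": 0},
    {"dp": [0.3,0.012,0],"angular": [0,0,0.017],"fingers": 0},
    {"dp": [0.41,0.016,0],"angular": [0,0,0.017],"fingers": 0},
    {"dp": [0.41,0.016,0.1],"angular": [0,0,0.017],"fingers": 0},
    {"dp": [0.41,0.016,0.2],"angular": [0,0,0.017],"fingers": 0},
    {"dp": [0.41,0.016,0.25],"angular": [0,0,0.017],"fingers": 0},
    {"dp": [0.41,0.016,0.25],"angular": [0,0,0.017],"fingers": 0},
  ],
)

```text
time: 15.95
tool_pos: [522.0, -44.9, 154.5]
tcp_rot: [179.9, 0.1, -39.7]
ft_force: [1.0, -0.6, 0.4]
finger_gap: 85.5
grip_force: 0.0
```

```bash
python3 look.py w4
```

```text
15.95 [522.  -44.9 154.5] [ 1.799e+02  1.000e-01 -3.970e+01] [-10.5  -2.2 101.2   0.   81.2 119.1]
cam [587. -98. 318.]
rover 0.69 [321.5 211.1] [509.8 -33.3  50. ]
handle 0.88 [318.6 220.5] [525.6 -43.7 120. ]
key_bow 0.62 [321.2 338.1] [461.2   7.3 153. ]
handle 0.73 ctr [528.  -48.1] size [68.2, 13.9] yaw 140.9
key 0.73 ctr [609.6 -14.4] size [31.9, 31.3] yaw 50.1
cradle 0.91 ctr [573.9 -84.5] size [118.8, 58.4] yaw 50.3
```

View pics/w4.png

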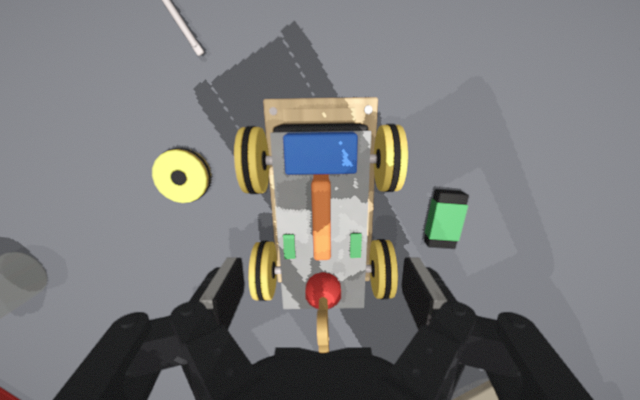

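The handle lies straight between the fingers, at (321,218) px and about (525.5,-45). I'll make a 3 mm correction, descend and pinch.

Emit:
step_arm(
  newtons=60,
  targets=[
    {"dp": [0.015,-0.009,0.08],"angular": [0,0,0],"fingers": 0},
    {"dp": [0.015,-0.009,0.16],"angular": [0,0,0],"fingers": 0},
    {"dp": [0.015,-0.009,0.22],"angular": [0,0,0],"fingers": 0},
    {"dp": [0.015,-0.009,0.255],"angular": [0,0,0],"fingers": 0},
    {"dp": [0.015,-0.009,0.255],"angular": [0,0,0],"fingers": 0},
    {"dp": [0.015,-0.009,0.255],"angular": [0,0,0],"fingers": 0.5},
    {"dp": [0.015,-0.009,0.255],"angular": [0,0,0],"fingers": 0.7},
    {"dp": [0.015,-0.009,0.255],"angular": [0,0,0],"fingers": 1},
  ],
)

```text
time: 17.35
tool_pos: [527.1, -46.1, 105.6]
tcp_rot: [-180.0, -0.0, -39.7]
ft_force: [-0.4, 0.3, -0.3]
finger_gap: 32.3
grip_force: 0.0
```

Emit:
step_arm(
  targets=[
    {"dp": [0,0,0],"angular": [0,0,0],"fingers": 1},
    {"dp": [0,0,0],"angular": [0,0,0],"fingers": 1},
    {"dp": [0,0,0],"angular": [0,0,0],"fingers": 1},
    {"dp": [0,0,0],"angular": [0,0,0],"fingers": 1},
    {"dp": [0,0,0],"angular": [0,0,0],"fingers": 1},
    {"dp": [0,0,0],"angular": [0,0,0],"fingers": 1},
    {"dp": [0,0,-0.01],"angular": [0,0,0],"fingers": 1},
    {"dp": [0,0,-0.02],"angular": [0,0,0],"fingers": 1},
  ],
)

```text
time: 18.35
tool_pos: [525.9, -45.5, 107.8]
tcp_rot: [180.0, 0.1, -39.7]
ft_force: [-0.0, -0.0, -6.8]
finger_gap: 10.2
grip_force: 58.5
```

The wrist force of -6.8 N matches the rover's weight, so it's being carried. I'll lift smoothly.

Emit:
step_arm(
  targets=[
    {"dp": [0,0,-0.02],"angular": [0,0,0],"fingers": 1},
    {"dp": [0,0,-0.05],"angular": [0,0,0],"fingers": 1},
    {"dp": [0,0,-0.08],"angular": [0,0,0],"fingers": 1},
    {"dp": [0,0,-0.12],"angular": [0,0,0],"fingers": 1},
    {"dp": [0,0,-0.16],"angular": [0,0,0],"fingers": 1},
    {"dp": [0,0,-0.2],"angular": [0,0,0],"fingers": 1},
    {"dp": [0,0,-0.24],"angular": [0,0,0],"fingers": 1},
    {"dp": [0,0,-0.28],"angular": [0,0,0],"fingers": 1},
  ],
)

```text
time: 19.35
tool_pos: [526.8, -46.0, 165.7]
tcp_rot: [-180.0, -0.0, -39.7]
ft_force: [-0.1, 0.2, -7.4]
finger_gap: 10.1
grip_force: 58.5
```

Emit:
step_arm(
  targets=[
    {"dp": [0,0,-0.04],"angular": [0,0,0],"fingers": 1},
    {"dp": [0,0,-0.08],"angular": [0,0,0],"fingers": 1},
    {"dp": [0,0,-0.12],"angular": [0,0,0],"fingers": 1},
    {"dp": [0,0,-0.15],"angular": [0,0,0],"fingers": 1},
    {"dp": [0,0,-0.18],"angular": [0,0,0],"fingers": 1},
    {"dp": [0,0,-0.2],"angular": [0,0,0],"fingers": 1},
    {"dp": [0,0,-0.21],"angular": [0,0,0],"fingers": 1},
    {"dp": [0,0,-0.22],"angular": [0,0,0],"fingers": 1},
  ],
)

```text
time: 20.35
tool_pos: [526.7, -46.0, 209.0]
tcp_rot: [180.0, 0.0, -39.7]
ft_force: [-0.2, -0.1, -7.6]
finger_gap: 10.0
grip_force: 58.5
```

Emit:
step_arm(
  targets=[
    {"dp": [0,0,0],"angular": [0,0,0],"fingers": 1},
    {"dp": [0,0,0],"angular": [0,0,0],"fingers": 1},
    {"dp": [0,0,0],"angular": [0,0,0],"fingers": 1},
    {"dp": [0,0,0],"angular": [0,0,0],"fingers": 1},
    {"dp": [0,0,0],"angular": [0,0,0],"fingers": 1},
    {"dp": [0,0,0],"angular": [0,0,0],"fingers": 1},
    {"dp": [0,0,0],"angular": [0,0,0],"fingers": 1},
    {"dp": [0,0,0],"angular": [0,0,0],"fingers": 1},
  ],
)

```text
time: 21.35
tool_pos: [526.8, -46.0, 209.1]
tcp_rot: [-180.0, -0.0, -39.7]
ft_force: [-1.4, -0.2, -6.9]
finger_gap: 10.4
grip_force: 58.5
```

```bash
python3 - <<'E'
from h import *
s=sense();print({k:np.round(s[k],2) for k in('time','tool_pos','tcp_rot','ft_force','wrist_torque','finger_gap','grip_force')})
im=snapshot('scene'); c=camera_params('scene')
a=im[130:270,240:400]; a=cv2.resize(a,(640,560),interpolation=cv2.INTER_CUBIC)
w=cv2.resize(snapshot('wrist'),None,fx=.25,fy=.25); a[:100,480:]=w
cv2.imwrite('pics/s5.png',a)
E
```

```text
{'time': np.float64(21.35), 'tool_pos': array([526.8 , -46.02, 209.11]), 'tcp_rot': array([-180.  ,   -0.  ,  -39.68]), 'ft_force': array([-1.39, -0.21, -6.9 ]), 'wrist_torque': array([-0.04, -0.01, -0.03]), 'finger_gap': np.float64(10.4), 'grip_force': np.float64(58.53)}
```

View pics/s5.png

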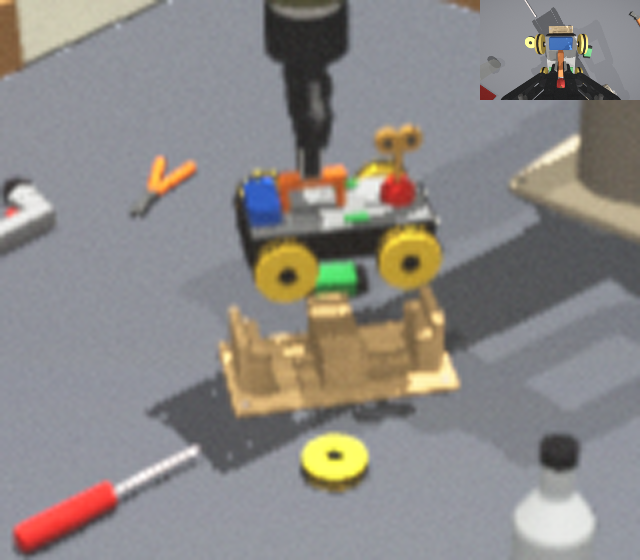

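The rover hangs level from its handle at about (320,220) px of the crop, well clear of the cradle below it at (335,360). The key is in line with the rover and the other things haven't moved. It was lifted about 104 mm and is still, so I'm handing in.

```bash
python3 -c "
from bench import hand_in
print(hand_in())"
```

```text
the job is handed in; nothing more can be done
None
```

I wound the rover's key in three part turns plus a final nudge, to about 0.06 rad from its stop. The rover is now held by its handle, level and still, about 10 cm above its seat in the cradle, and the job is handed in (no verdict was returned).

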